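# Level a mounted specimen in the hand press

### The job

Level the specimen in the press: slide its holder along the channel until it is fully home against the end stop, press the plunger head all the way down to its stop so that the specimen is flush with the holder's block, and let the plunger spring back up. Then draw the holder back along the channel until its block is well clear of the crosshead, leaving it lying in the channel. Do not touch the polished specimen face with the gripper, and leave the other things on the bench where they are.

Things in the scene. Friction and masses are not known exactly. Their poses are not given: they have to be found in the camera images.
- press: Specimen levelling press, aluminium, fixed to the bench. Origin: underside (bench level) on the vertical ram axis; z up, channel along its own y, open at the +y (loading) end. Sizes mm. Bed 130 wide (x), from y=-60 to 260, top at z=16. Guide rails: inner faces at x=+-35, tops z=30.
- crosshead (a point): Centre of the top of the press's crosshead, on the ram axis, 145 mm above the bench: an aluminium bar 140 (press x) by 36 (press y) by 30 thick, its underside 115 above the bench, on two columns of 16 dia at press x=+-55, y=0. The plunger's rod passes through it.
- end_stop (a point): Top edge centre of the face of the steel end stop that closes the channel: press y=-31 mm, 50 mm above the bench. With the holder's block against it the specimen is under the ram (holder origin 1 mm beyond the ram axis). Axes as the press.
- plunger (a joint): How far the sprung plunger is pressed down, m: 0 = up, 0.023 = on its stop; springs back by itself. About 4 N at the top, 11 N at the stop, plus about 4 N while it pushes the specimen down. Its steel foot, 32 mm dia, is 77 mm above the bench when up, 54 mm on the stop: the level of the top of the holder's block.
- plunger_top (a point): Centre of the top of the plunger's white mushroom head, on the ram axis, 205 mm above the bench when up, 182 mm on the stop. The head is 50 mm dia, 21 thick, its flat top 42 dia.
- holder: Loose steel specimen holder (about 0.5 kg): a sled in the channel, on the bed (z=16 mm), 64 wide. Origin: underside, on the specimen's axis; in the channel its axes are as the press's. Plate 8 thick, y=-30 to 135. At the origin a block 60 x 60, top 38 above the origin, holds the specimen. Upright tab at the +y end. Nothing over z=19 between block and tab.
- tab_top (a point): Centre of the top of the holder's upright tab, used to push or draw the sled: 50 mm wide (holder x), 10 thick (holder y=125 to 135), its top 69 above the holder's origin (85 above the bench). Axes as the holder.
- specimen (a joint): How far the specimen's face stands proud of the holder's block top, m: starts about 0.006 to 0.011, 0 = flush. A tight sliding fit: about 4 N pushes it down and it stays where it is pushed.
- specimen_face (a point): Centre of the polished top face of the specimen, a grey puck of 40 mm dia with a small metal square, set in the holder's block. 38 mm above the holder's origin when flush, higher by the joint value.
- lens: Bystander (sizes in mm): microscope objective standing on end, dark steel, 30 dia x 48 tall. Origin at its underside centre.
- slidebox: Bystander (sizes in mm): blue plastic slide box, 85 x 100 x 34. Origin at its underside centre.
- puck: Bystander (sizes in mm): spare grey specimen puck, 40 dia x 22 tall, lying on the bench. Origin at its underside centre.
- driver: Bystander (sizes in mm): screwdriver lying on the bench, 170 long. Origin at its underside centre, axis lying along x.
- jar: Bystander (sizes in mm): amber jar with a cap, 60 dia x 85 tall. Origin at its underside centre.
- dish: Bystander (sizes in mm): shallow glass dish, 90 dia x 18 tall. Origin at its underside centre.
- beaker: Bystander (sizes in mm): clear plastic beaker, 68 dia x 90 tall. Origin at its underside centre.
Things that resemble listed ones, but are neither listed nor needed, are in the scene too. Of the things like the holder, leave any that is orange or yellow; of the rest the larger one is meant.

How it is judged (in metres and radians):
On the way, in this order (a step that is already met when the one before it is completed fails the run):
1. the holder is fully home against the end stop, within 3 mm, lying flat, with the plunger up (y of holder in the frame of press between -0.006 and 0.003 m and angle between holder's own z axis and vertical below 0.05 rad and value of joint plunger below 0.004 m), for 0.1 s.
2. with the holder home, the plunger is pressed to within 1.5 mm of its stop (y of holder in the frame of press between -0.006 and 0.003 m and angle between holder's own z axis and vertical below 0.05 rad and value of joint plunger above 0.0215 m), for 0.1 s.
At the end, for the whole second after the job is handed in: The specimen is flush with the holder's block (not over 1.5 mm proud, not over 2 mm deep), the plunger is back up (within 3 mm), and the holder lies flat and still in the channel, its origin 55 to 150 mm from the ram axis towards the loading end (value of joint specimen between -0.002 and 0.0015 m and value of joint plunger below 0.003 m and y of holder in the frame of press between 0.055 and 0.15 m and x of holder in the frame of press between -0.008 and 0.008 m and height (world z) of holder between 0.011 and 0.021 m and angle between holder's own z axis and vertical below 0.05 rad and linear speed of holder below 0.02 m/s); the robot touches nothing.
It fails at once if the gripper touches the specimen (over 1 N) (contact force between the fingers and specimen above 1 N).
It fails at once if one of the bystanders is moved by more than 30 mm (distance of any of lens, slidebox, puck, driver, jar, dish, beaker from where it was at the start of the episode above 0.03 m).
It also fails if it takes over 59 s, if anything falls off the work surface, if the arm or the gripper's body presses on something with over 40 N, if the wrist force passes 120 N, or if a joint passes its speed limit or range.

### The arm

A 6-joint arm with a two-finger parallel gripper is mounted at the origin on the work surface. World frame = base frame: x ahead of the robot, y to its left, z up, the work surface at z = 0. Lengths are in mm, angles in rad, forces in N, time in s.
With the tool pointing down it reaches from about 425 to 1125 mm from the base axis. Payload 14.9 kg.
Tool frame: the origin (TCP) lies on the front face of the gripper's body, between the roots of the fingers; the fingertips stand 78 mm ahead of it and the grasp point (between the pads) lies 60 mm ahead of it; z points along the fingers, y is the line along which they close (so a half turn about z gives the same grasp; the last joint's range is limited). The gripper opens to 91 mm and grips with 3 to 60 N. Pads are 32 mm wide; open, the fingers measure 118 mm over their backs; the gripper's body (76 mm by 178 mm) begins 60 mm behind the grasp point.
Start: joints at [1.238, 0.379, 1.734, -0, 1.028, -0.033], TCP at [206.738, 668.789, 292.232] pointing down, gripper open.
Joint ranges: [-2.77, 2.77], [-0.74, 2.19], [0, 2.66], [-1.06, 4.2], [0.31, 2.87], [-3.08, 3.08]. Speed limits (rad/s): [1.89, 1.89, 2.39, 3.14, 3.14, 3.14].

### API

Orientations are given as a unit quaternion [x, y, z, w].
In Python, from cell import robot gives the robot as it stands. The module is installed in compiled form; this text tells all that it offers.
- The arm moves only by the tool step_arm, never from a script. Its argument "deltas" is text: rows parted by semicolons, each of 6 numbers parted by spaces: the shift along the tool's x, y, z scaled (see below), then the turn, a rotation vector about the tool's x, y, z scaled (see below). A call has 1 to 5 rows; each row shifts and turns the commanded pose from where the row before left it, along the tool's axes as they then stand; what a row does not reach is not made up. The controller multiplies each number of a shift by 100 mm and each number of a turn by 0.5 rad. A row lasts 1/8 s, in which the tool goes at most 62.5 mm and 10.7 degrees, less where a joint would pass 70% of its speed; a pose out of reach is approached as far as the arm can. A call with a number of a shift or a turn outside -1 to 1 is refused whole. A call with a gripper value outside its range is refused whole. "hand" is the opening, from -1 (shut) to 1 (fully open), set as the call begins (left out, the last holds). The fingers move at their own pace and stop on an object; "force" is the grip in N (left out, the last holds). Time passes only in rows, so rows that do not move let the fingers close. It gives the time, the measured TCP pose, the force, the opening and the grip force at its end, in the units of the state.
- robot.state(): the state, without advancing time (a new reading comes with each control period).
- robot.grab_frame(name): name is "side" or "top"; returns a dict with "frame" (384x512x3 uint8, red, green, blue), "z_map" (384x512 float32, mm along the optical axis (not along the pixel's ray), 0 where there is no reading), "fovy" (degrees; the focal length in pixels is half the picture's height over the tangent of half this angle, whatever the lens; pixels are square), "cx", "cy" (the principal point, pixels), "dist" ([k1, k2, p1, p2, k3] as OpenCV has them; the pictures are not rectified), "world_to_cam" (4x4, takes a point from world to camera coordinates). Camera axes: x right, y down, z forward; pixel columns grow to the right and rows downward; lengths in mm; the calibration is good to about 2 mm. A picture is of the moment at which its call begins.
- robot.hand_in(): hands the job in; it is judged then, once.
The state is a dict: "time_s": time; "joint_pos": joint angles; "dq": joint speeds; "tau": joint torques, N m; "tool_pos": TCP position; "ee_rot": TCP orientation; "force": force on the tool from outside, world axes, zero at the start; "ft_torque": the same for the moment, N m; "width": finger opening in mm; "grip_force": force on a finger pad.
Only numpy, scipy, OpenCV 4.12 (cv2) and the standard library are available. Lean on these libraries where they do the work, as an engineer would, in place of code of your own. Each camera call takes 0.05 s, during which the arm holds its last target. There are 200 camera calls.

## Working session

There is one attempt and no reset: what is moved stays moved. The work goes in short steps, Python scripts to look and compute and a tool call to move; the robot and the scene stay as the last step left them, time stands still between calls to the robot, and variables do not carry over. Pictures are saved under pics/ and viewed, at most 10 in all, crops included, and the job is handed in when it is done.

Besides the shell and the picture viewer there is one more tool, called after ">>>" by a JSON object that holds its "op" and its "data", one argument or row to a line. step_arm: Moves the arm, as the interface text tells. Shifts and turns lie within -1 to 1; 1 stands for 100 mm of shift or 0.5 rad of turn. Its arguments: {"type":"object","properties":{"deltas":{"type":"string"},"hand":{"type":"number"},"force":{"type":"number"}},"required":["deltas"]}

```bash
mkdir -p pics; cat > h.py <<'E'
import numpy as np,cv2,pickle
from cell import robot
def grab(n):
    f=robot.grab_frame(n); pickle.dump(f,open(n+'.pkl','wb')); return f
def load(n): return pickle.load(open(n+'.pkl','rb'))
def px2w(f,u,v,z=None,r=1):
    """world point from depth at pixel, or on plane of world height z"""
    F=192/np.tan(np.radians(f['fovy']/2)); K=np.array([[F,0,f['cx']],[0,F,f['cy']],[0,0,1]])
    p=cv2.undistortPoints(np.array([[[u,v]]],float),K,np.array(f['dist'],float))[0,0]
    T=np.linalg.inv(f['world_to_cam']); d=T[:3,:3]@[p[0],p[1],1]; c=T[:3,3]
    if z is None:
        m=f['z_map'][int(v)-r:int(v)+r+1,int(u)-r:int(u)+r+1]; s=np.median(m[m>0])
    else: s=(z-c[2])/d[2]
    return c+s*d
E
python3 - <<'E'
from h import *
for n in('side','top'):
    f=grab(n); cv2.imwrite(f'pics/{n}0.png',cv2.resize(f['frame'][:,:,::-1],(800,600)))
    print(n,f['fovy'],f['cx'],f['cy'],np.linalg.inv(f['world_to_cam']).round(2))
print(robot.state())
E
```

```text
side 44.09727440668007 255.0300306527072 186.13702241908695 [[ 8.5000e-01 -3.7000e-01  3.8000e-01  1.2933e+02]
 [-5.3000e-01 -6.1000e-01  5.9000e-01 -7.0461e+02]
 [ 1.0000e-02 -7.0000e-01 -7.2000e-01  9.6823e+02]
 [ 0.0000e+00  0.0000e+00  0.0000e+00  1.0000e+00]]
top 46.914192691386766 252.0104622654849 185.01076709962055 [[-0.00000e+00 -9.90000e-01  1.30000e-01  4.43720e+02]
 [-1.00000e+00  0.00000e+00  1.00000e-02 -3.66000e+00]
 [-1.00000e-02 -1.30000e-01 -9.90000e-01  1.22592e+03]
 [ 0.00000e+00  0.00000e+00  0.00000e+00  1.00000e+00]]
{'time_s': 0.1, 'joint_pos': array([ 1.23770922e+00,  3.79350402e-01,  1.73471037e+00, -1.94015798e-05,
        1.02850810e+00, -3.32876869e-02]), 'dq': array([-0.00155289, -0.00155264, -0.00128801,  0.0010648 , -0.00120289,
       -0.0004046 ]), 'tau': array([ 2.10911472e-03, -7.65036464e+01, -4.35293198e+01,  6.53411471e-02,
        3.99146508e-02, -5.93076265e-05]), 'tool_pos': array([206.6404694 , 668.5174782 , 291.66376006]), 'ee_rot': array([ 1.49333998e-01,  9.88786690e-01, -4.81455521e-04, -8.07486428e-05]), 'force': array([0.08510572, 0.01850714, 0.02190277]), 'ft_torque': array([ 0.00131493, -0.02801983,  0.00300063]), 'grip_force': 0.0, 'width': 90.92681394166097}
```

View pics/side0.png

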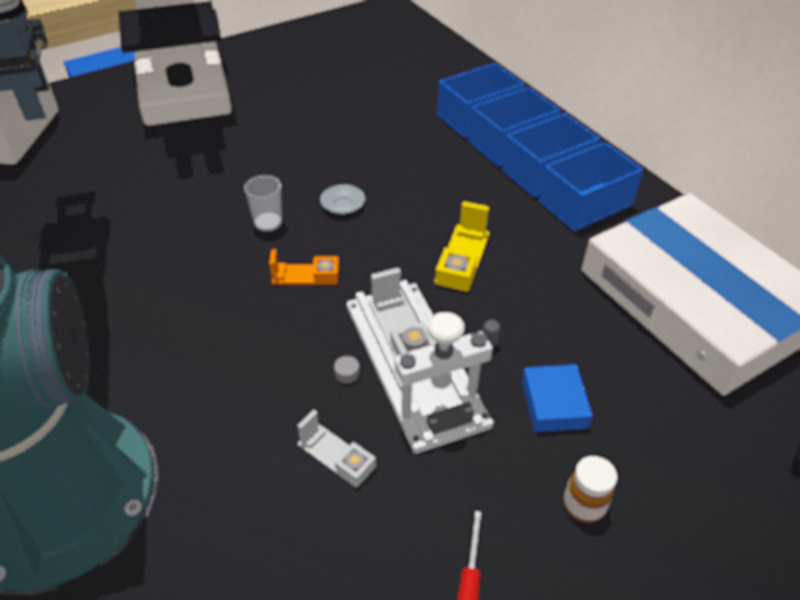

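View pics/top0.png

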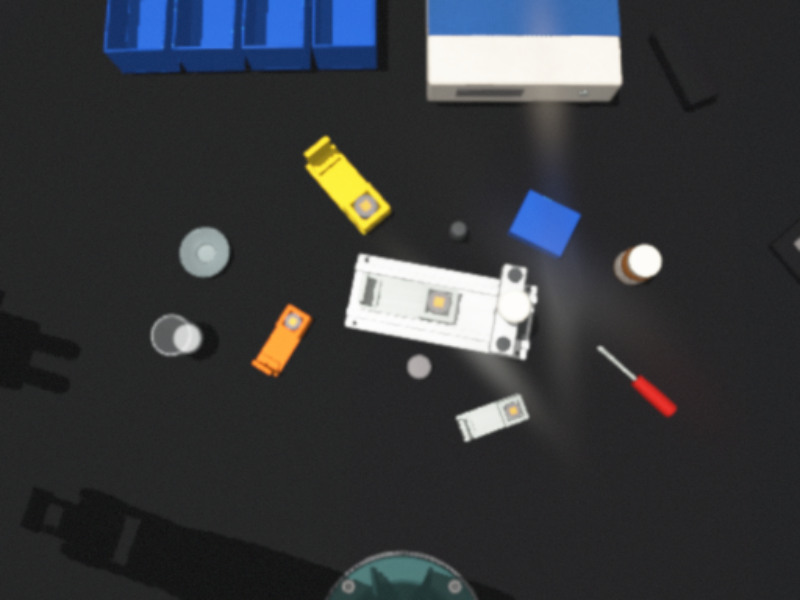

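Both views show four holder-like things. In the side view they are: grey in the channel (405,310), small grey on the bench (338,455), orange (305,270) and yellow (463,245). Orange and yellow are ruled out, and of the two greys the larger one, in the channel, is meant. In the top view it has its tab at (370,291), its specimen at (439,301), and the plunger head at (514,305). I'll confirm it in a crop.

```bash
python3 - <<'E'
from h import *
f=load('top'); c=f['frame'][155:240,215:352,::-1]
cv2.imwrite('pics/topc.png',cv2.resize(c,None,fx=5.8,fy=5.8,interpolation=cv2.INTER_CUBIC))
f=load('side'); c=f['frame'][165:295,215:330,::-1]
cv2.imwrite('pics/sidec.png',cv2.resize(c,None,fx=4.6,fy=4.6,interpolation=cv2.INTER_CUBIC))
E
```

```text
(no output)
```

View pics/topc.png

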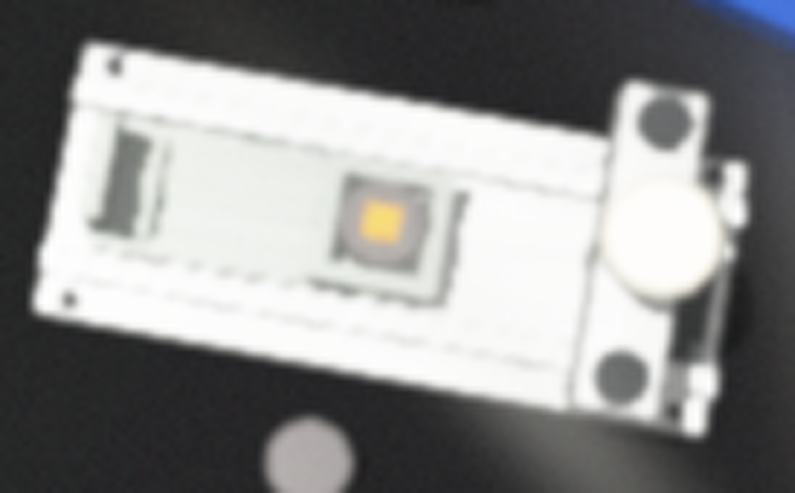

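View pics/sidec.png

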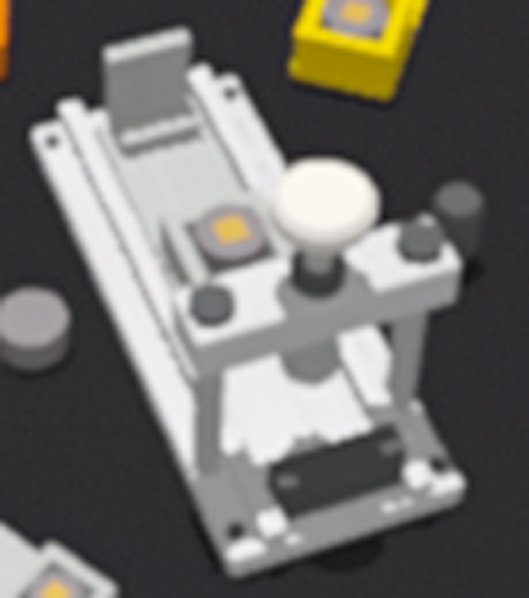

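The crops confirm it. The grey holder lies in the channel, with its specimen at top crop (382,222). The plunger head is at (663,240) and the column bolts are at (665,122) and (621,378). Next I'll compute positions.

```bash
python3 - <<'E'
from h import *
f=load('top'); s=load('side')
def c(u,v,z=None): return px2w(f,215+(u+.5)/5.8-.5,155+(v+.5)/5.8-.5,z).round(1)
def d(u,v,z=None): return px2w(s,215+(u+.5)/4.6-.5,165+(v+.5)/4.6-.5,z).round(1)
print('head',c(663,240),c(663,240,205),d(325,195),d(325,195,205))
b1,b2=c(665,122,148),c(621,378,148); print('bolts',b1,b2,(b1+b2)/2,c(665,122),c(621,378))
print('spec',c(382,222),c(382,222,62),d(232,229),d(232,229,62))
print('bed corners',c(88,45,16),c(36,312,16),c(705,436,16), d(35,130,16),d(232,80,16))
print('tab',[c(u,v) for u,v in((102,180),(112,180),(125,180),(135,185))],d(106,48,85),d(190,32,85),d(148,42),d(148,70))
# depth point cloud of tab top
F=192/np.tan(np.radians(f['fovy']/2));K=np.array([[F,0,f['cx']],[0,F,f['cy']],[0,0,1]])
for n,(v0,v1,u0,u1) in(('top',(165,205,222,250)),('side',(165,200,230,262))):
    g=load(n); P=np.array([px2w(g,u,v,None,0) for v in range(v0,v1) for u in range(u0,u1)])
    for lo,hi in((80,90),):
        Q=P[(P[:,2]>lo)&(P[:,2]<hi)]; print(n,len(Q),Q.mean(0).round(1),Q.min(0).round(1),Q.max(0).round(1))
# head, fit
for n,(v0,v1,u0,u1) in(('top',(175,215,310,345)),('side',(190,230,265,305))):
    g=load(n); P=np.array([px2w(g,u,v,None,0) for v in range(v0,v1) for u in range(u0,u1)])
    Q=P[(P[:,2]>202)&(P[:,2]<210)]; print(n,len(Q),Q.mean(0).round(1),((Q.max(0)+Q.min(0))/2).round(1),np.ptp(Q,0).round(1))
E
```

```text
head [ 549.  -170.1  204.5] [ 548.9 -170.   205. ] [ 550.9 -168.1  205.5] [ 551.2 -167.8  205. ]
bolts [ 605.2 -181.3  148. ] [ 496.7 -160.3  148. ] [ 550.95 -170.8   148.  ] [ 604.7 -180.8  151.1] [ 496.5 -159.7  152.4]
spec [572.1 -65.1  63.6] [572.3 -65.2  62. ] [572.  -62.   63.2] [572.6 -61.1  62. ]
bed corners [663.   72.3  16. ] [535.   96.3  16. ] [ 475.8 -218.6   16. ] [536.6  98.9  16. ] [660.4  72.8  16. ]
tab [array([589.2,  61.5,  83.7]), array([589.3,  57. ,  82.5]), array([594.9,  53.3,  38.4]), array([593. ,  48.8,  35. ])] [573.8  76.2  85. ] [622.3  62.2  85. ] [642.9 143.4  -1.5] [591.4  58.5  73. ]
top 70 [593.6  61.6  84.7] [569.6  54.   80.3] [619.8  69.8  88.8]
side 76 [593.1  61.9  84.6] [569.6  54.1  80.2] [620.1  71.6  89.5]
top 310 [ 550.4 -169.   205.3] [ 550.3 -169.2  206. ] [44.6 48.7  7.9]
side 304 [ 548.  -172.2  205.4] [ 548.8 -171.2  206. ] [49.1 49.1  7.9]
  return _methods._mean(a, axis=axis, dtype=dtype,
  ret = ret.dtype.type(ret / rcount)
```

Measured against the given sizes:
- **Ram axis:** about (550,-170), with the head at z 205 as expected.
- **Press +y:** about (0.19,0.982). The bed end comes out at 259 mm against 260.
- **Tab top:** (593.5,62,85), 236 mm out, so holder y is about 106. The specimen gives 107.

The travel home is about 107 mm. I'll grasp the tab with the fingers closing along press y.

>>> {"op": "step_arm", "data": {
  "deltas": "0 0 0 0 0 -0.218; -0.33 -0.348 0 0 0 0; -0.33 -0.348 0 0 0 0; -0.33 -0.348 0 0 0 0; -0.33 -0.348 0 0 0 0",
  "hand": 0.1,
  "force": 30
}}

```text
time_s: 0.72
tool_pos: [310.5, 505.6, 292.0]
ee_rot: [0.095, 0.995, -0.0, -0.0]
force: [0.4, 0.2, -0.3]
width: 50.2
grip_force: 0.0
```

>>> {"op": "step_arm", "data": {
  "deltas": "-0.33 -0.348 0 0 0 0; -0.33 -0.348 0 0 0 0; -0.33 -0.348 0 0 0 0; -0.33 -0.348 0 0 0 0; -0.33 -0.348 0 0 0 0"
}}

```text
time_s: 1.35
tool_pos: [439.5, 303.5, 292.2]
ee_rot: [0.095, 0.995, -0.0, -0.0]
force: [1.2, 0.3, 1.4]
width: 50.5
grip_force: 0.0
```

>>> {"op": "step_arm", "data": {
  "deltas": "-0.33 -0.348 0 0 0 0; -0.33 -0.348 0 0 0 0; -0.33 -0.348 0 0 0 0; -0.33 -0.348 0 0 0 0; 0 0 0 0 0 0"
}}

```text
time_s: 1.98
tool_pos: [543.2, 141.1, 292.0]
ee_rot: [0.097, 0.995, -0.0, -0.0]
force: [-0.1, 0.1, 0.5]
width: 50.2
grip_force: 0.0
```

>>> {"op": "step_arm", "data": {
  "deltas": "-0.32 -0.34 0 0 0 0; -0.325 -0.343 0 0 0 0; 0 0 0.4 0 0 0; 0 0 0.2 0 0 0; 0 0 0 0 0 0"
}}

```text
time_s: 2.6
tool_pos: [591.4, 64.7, 230.9]
ee_rot: [0.095, 0.995, -0.0, -0.002]
force: [0.2, 0.5, 1.2]
width: 50.2
grip_force: 0.0
```

```bash
python3 - <<'E'
from h import *
f=grab('side'); c=f['frame'][100:295,180:360,::-1]
cv2.imwrite('pics/s2.png',cv2.resize(c,None,fx=3,fy=3,interpolation=cv2.INTER_CUBIC))
print(robot.state()['tool_pos'])
E
```

```text
[592.17546311  64.7175444  232.20128077]
```

View pics/s2.png

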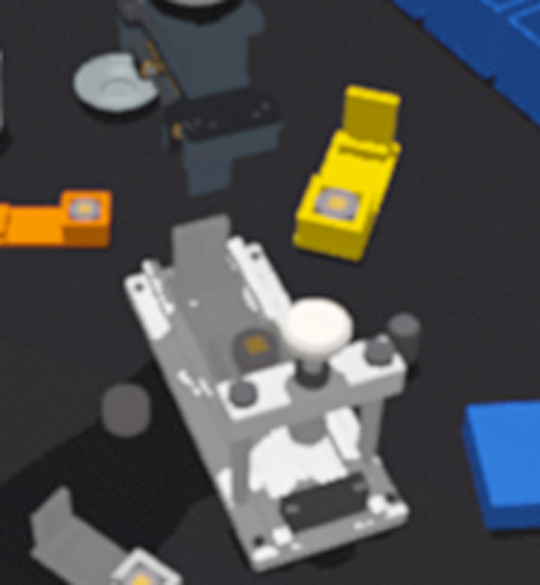

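The gripper's fingers (207,175) hang right above the tab (200,235), aligned with it. Next I descend, close and push. All bystanders are clear.

>>> {"op": "step_arm", "data": {
  "deltas": "0 -0.03 0.4 0 0 0; 0 0 0.4 0 0 0; 0 0 0.25 0 0 0; 0 0 0 0 0 0; 0 0 0 0 0 0"
}}

```text
time_s: 3.28
tool_pos: [592.9, 61.4, 129.0]
ee_rot: [0.095, 0.995, 0.0, 0.001]
force: [-0.2, -0.9, 0.0]
width: 50.1
grip_force: 0.0
```

>>> {"op": "step_arm", "data": {
  "deltas": "0 0 0 0 0 0; 0 0 0 0 0 0; 0 0 0 0 0 0; 0 0 0 0 0 0; 0 0 0 0 0 0",
  "hand": -1,
  "force": 20
}}

```text
time_s: 3.9
tool_pos: [592.2, 61.1, 127.4]
ee_rot: [0.095, 0.995, 0.0, 0.0]
force: [0.7, 3.1, 2.3]
width: 10.2
grip_force: 20.0
```

>>> {"op": "step_arm", "data": {
  "deltas": "0 -0.2 0 0 0 0; 0 -0.2 0 0 0 0; 0 -0.2 0 0 0 0; 0 -0.2 0 0 0 0; 0 -0.1 0 0 0 0"
}}

```text
time_s: 4.53
tool_pos: [574.9, -28.2, 127.4]
ee_rot: [0.096, 0.995, 0.0, 0.0]
force: [1.1, 6.6, 4.9]
width: 9.8
grip_force: 20.0
```

>>> {"op": "step_arm", "data": {
  "deltas": "0 -0.04 0 0 0 0; 0 -0.03 0 0 0 0; 0 -0.03 0 0 0 0; 0 0 0 0 0 0; 0 0 0 0 0 0"
}}

```text
time_s: 5.15
tool_pos: [573.2, -37.2, 127.4]
ee_rot: [0.095, 0.995, -0.0, 0.0]
force: [0.1, 1.0, 5.6]
width: 9.9
grip_force: 20.0
```

>>> {"op": "step_arm", "data": {
  "deltas": "0 -0.02 0 0 0 0; 0 -0.02 0 0 0 0; 0 -0.02 0 0 0 0; 0 0 0 0 0 0; 0 0 0 0 0 0"
}}

```text
time_s: 5.78
tool_pos: [572.1, -42.6, 127.4]
ee_rot: [0.095, 0.995, 0.0, 0.0]
force: [0.8, 7.2, 5.6]
width: 10.1
grip_force: 20.0
```

>>> {"op": "step_arm", "data": {
  "deltas": "0 -0.015 0 0 0 0; 0 -0.015 0 0 0 0; 0 0 0 0 0 0; 0 0 0 0 0 0"
}}

```text
time_s: 6.28
tool_pos: [571.7, -43.3, 127.5]
ee_rot: [0.096, 0.995, 0.002, 0.0]
force: [3.6, 39.4, 6.4]
width: 10.6
grip_force: 20.0
```

39 N at the predicted home position (y -43.3), so the holder is against the stop. I'll relieve the push, release and rise.

>>> {"op": "step_arm", "data": {
  "deltas": "0 0.015 0 0 0 0; 0 0 0 0 0 0"
}}

```text
time_s: 6.52
tool_pos: [571.9, -42.8, 127.4]
ee_rot: [0.095, 0.995, 0.001, 0.0]
force: [2.3, 25.1, 6.0]
width: 9.9
grip_force: 20.0
```

>>> {"op": "step_arm", "data": {
  "deltas": "0 0 0 0 0 0; 0 0 0 0 0 0; 0 0 0 0 0 0; 0 0 0 0 0 0",
  "hand": 0.1
}}

```text
time_s: 7.02
tool_pos: [571.5, -44.7, 127.2]
ee_rot: [0.095, 0.995, -0.0, -0.0]
force: [-0.5, 0.1, 0.3]
width: 47.0
grip_force: 0.0
```

>>> {"op": "step_arm", "data": {
  "deltas": "0 0 -0.3 0 0 0; 0 0 -0.5 0 0 0; 0 0 -0.5 0 0 0; 0 0 -0.5 0 0 0; 0 0 -0.1 0 0 0"
}}

```text
time_s: 7.65
tool_pos: [572.6, -44.8, 320.8]
ee_rot: [0.095, 0.995, -0.0, 0.003]
force: [0.6, 0.9, -0.5]
width: 50.2
grip_force: 0.0
```

```bash
python3 - <<'E'
from h import *
f=grab('side'); grab('top'); c=f['frame'][130:300,200:350,::-1]
cv2.imwrite('pics/s3.png',cv2.resize(c,None,fx=3.5,fy=3.5,interpolation=cv2.INTER_CUBIC))
for n,(v0,v1,u0,u1) in(('top',(165,215,222,300)),('side',(165,230,230,300))):
    g=load(n); P=np.array([px2w(g,u,v,None,0) for v in range(v0,v1) for u in range(u0,u1) if g['z_map'][v,u]>0])
    Q=P[(P[:,2]>80)&(P[:,2]<90)&(P[:,1]>-80)&(P[:,1]<0)]; print(n,len(Q),Q.mean(0).round(1) if len(Q) else '')
print(robot.state()['tool_pos'])
E
```

```text
top 0 
side 84 [573.2 -44.8  84.8]
[571.82192559 -44.66646995 318.12282319]
```

View pics/s3.png

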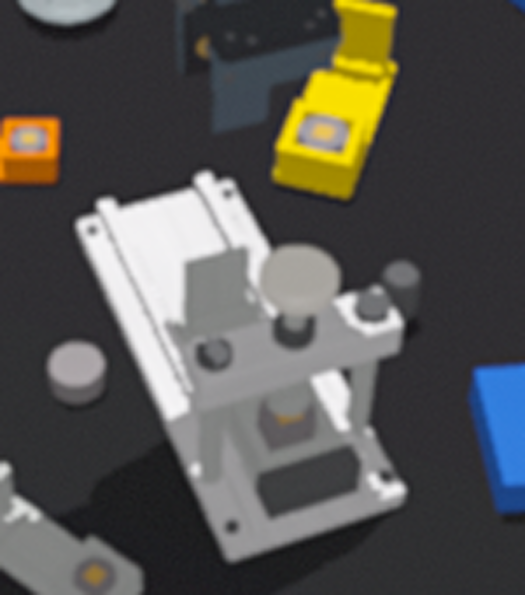

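The holder is home: the block meets the dark end stop (310,475), the specimen is under the foot (287,415), and the tab is measured at y -44.8. Now I go over the head with the fingers shut.

>>> {"op": "step_arm", "data": {
  "deltas": "-0.024 -0.4 0 0 0 0; 0 -0.4 0 0 0 0; 0 -0.4 0 0 0 0; 0 -0.07 0 0 0 0; 0 0 0 0 0 0",
  "hand": -1
}}

```text
time_s: 8.38
tool_pos: [549.4, -169.7, 315.9]
ee_rot: [0.096, 0.995, 0.0, -0.001]
force: [-0.5, 0.8, 0.2]
width: 2.7
grip_force: 0.0
```

>>> {"op": "step_arm", "data": {
  "deltas": "0 0 0.2 0 0 0; 0 0 0.1 0 0 0; 0 0 0 0 0 0; 0 0 0 0 0 0"
}}

```text
time_s: 8.88
tool_pos: [550.0, -169.5, 287.3]
ee_rot: [0.095, 0.995, -0.0, 0.0]
force: [-0.5, -0.8, -0.0]
width: 0.5
grip_force: 0.0
```

Contact is expected at TCP z 283 and the stop at 260.

>>> {"op": "step_arm", "data": {
  "deltas": "0 0 0.06 0 0 0; 0 0 0.06 0 0 0; 0 0 0.06 0 0 0; 0 0 0.05 0 0 0; 0 0 0 0 0 0"
}}

```text
time_s: 9.5
tool_pos: [550.4, -169.8, 264.8]
ee_rot: [0.095, 0.995, -0.0, 0.001]
force: [-0.8, 2.1, 9.7]
width: 0.5
grip_force: 4.8
```

>>> {"op": "step_arm", "data": {
  "deltas": "0 0 0.02 0 0 0; 0 0 0.02 0 0 0; 0 0 0 0 0 0; 0 0 0 0 0 0"
}}

```text
time_s: 10.0
tool_pos: [550.4, -169.8, 261.1]
ee_rot: [0.095, 0.995, -0.0, 0.001]
force: [-0.6, 0.8, 10.8]
width: 0.1
grip_force: 5.4
```

>>> {"op": "step_arm", "data": {
  "deltas": "0 0 0.01 0 0 0; 0 0 0.01 0 0 0; 0 0 0 0 0 0; 0 0 0 0 0 0"
}}

```text
time_s: 10.5
tool_pos: [550.5, -169.8, 260.4]
ee_rot: [0.095, 0.995, -0.0, 0.001]
force: [-9.2, 5.9, 30.3]
width: 0.7
grip_force: 15.3
```

>>> {"op": "step_arm", "data": {
  "deltas": "0 0 0.01 0 0 0; 0 0 0.01 0 0 0; 0 0 0 0 0 0; 0 0 0 0 0 0"
}}

```text
time_s: 11.0
tool_pos: [550.7, -169.9, 260.2]
ee_rot: [0.095, 0.995, -0.0, 0.001]
force: [-21.4, 8.1, 57.4]
width: 0.4
grip_force: 28.8
```

On its stop: z 260.2 as predicted, and the force rises steeply. Now I let it spring back, rise, and check.

>>> {"op": "step_arm", "data": {
  "deltas": "0 0 -0.08 0 0 0; 0 0 -0.1 0 0 0; 0 0 -0.15 0 0 0; 0 0 -0.3 0 0 0; 0 0 -0.05 0 0 0"
}}

```text
time_s: 11.62
tool_pos: [550.3, -169.9, 326.0]
ee_rot: [0.095, 0.995, -0.0, 0.001]
force: [0.5, -0.4, -0.2]
width: 0.4
grip_force: 0.0
```

>>> {"op": "step_arm", "data": {
  "deltas": "0.02 0.4 0 0 0 0; 0 0.4 0 0 0 0; 0 0.4 0 0 0 0; 0 0.08 0 0 0 0; 0 0 0 0 0 0",
  "hand": 0.1
}}

```text
time_s: 12.25
tool_pos: [571.9, -43.6, 323.6]
ee_rot: [0.095, 0.995, -0.0, -0.0]
force: [0.4, -1.1, -0.5]
width: 47.5
grip_force: 0.0
```

```bash
python3 - <<'E'
from h import *
f=grab('side'); grab('top')
P=np.array([px2w(f,u,v,None,0) for v in range(165,240) for u in range(230,310) if f['z_map'][v,u]>0])
Q=P[(P[:,2]>80)&(P[:,2]<90)&(P[:,1]>-80)&(P[:,1]<0)]; print(len(Q),Q.mean(0).round(1))
H=P[(P[:,2]>175)&(P[:,2]<225)&(abs(P[:,1]+170)<20)]; print('head z',len(H),np.percentile(H[:,2],[50,90]).round(1))
print(robot.state()['tool_pos'])
E
```

```text
81 [573.  -44.7  85. ]
head z 314 [205.6 207.6]
[571.9330417  -44.39642818 323.90202068]
```

The plunger is back up and the holder is still home. Next I descend, grip the tab and draw it back about 100 mm.

>>> {"op": "step_arm", "data": {
  "deltas": "0 0 0.5 0 0 0; 0 0 0.5 0 0 0; 0 0 0.5 0 0 0; 0 0 0.3 0 0 0; 0 0 0.16 0 0 0"
}}

```text
time_s: 12.98
tool_pos: [571.5, -44.5, 126.6]
ee_rot: [0.096, 0.995, -0.0, -0.001]
force: [-0.5, -0.3, 0.9]
width: 49.8
grip_force: 0.0
```

>>> {"op": "step_arm", "data": {
  "deltas": "0 0 0 0 0 0; 0 0 0 0 0 0; 0 0 0 0 0 0; 0 0 0 0 0 0; 0 0 0 0 0 0",
  "hand": -1
}}

```text
time_s: 13.6
tool_pos: [572.7, -42.8, 128.9]
ee_rot: [0.095, 0.995, 0.001, 0.001]
force: [1.5, 13.6, 5.1]
width: 10.0
grip_force: 20.0
```

>>> {"op": "step_arm", "data": {
  "deltas": "0 0.1 0 0 0 0; 0 0.2 0 0 0 0; 0 0.2 0 0 0 0; 0 0.2 0 0 0 0; 0 0.2 0 0 0 0"
}}

```text
time_s: 14.22
tool_pos: [589.7, 45.0, 128.9]
ee_rot: [0.095, 0.995, -0.0, 0.0]
force: [-1.6, -7.8, 6.3]
width: 10.0
grip_force: 20.0
```

>>> {"op": "step_arm", "data": {
  "deltas": "0 0.1 0 0 0 0; 0 0 0 0 0 0; 0 0 0 0 0 0"
}}

```text
time_s: 14.6
tool_pos: [591.7, 55.2, 128.9]
ee_rot: [0.095, 0.995, 0.0, 0.001]
force: [1.1, 5.9, 4.8]
width: 9.7
grip_force: 20.0
```

Release, rise, and check from both cameras.

>>> {"op": "step_arm", "data": {
  "deltas": "0 0 0 0 0 0; 0 0 0 0 0 0; 0 0 0 0 0 0; 0 0 0 0 0 0; 0 0 0 0 0 0",
  "hand": 0.1
}}

```text
time_s: 15.22
tool_pos: [591.1, 54.5, 128.2]
ee_rot: [0.095, 0.995, -0.0, -0.0]
force: [-0.0, -0.6, -0.3]
width: 50.1
grip_force: 0.0
```

>>> {"op": "step_arm", "data": {
  "deltas": "0 0 -0.3 0 0 0; 0 0 -0.5 0 0 0; 0 0 -0.4 0 0 0; 0 0.5 -0.2 0 0 0; 0 0.5 0 0 0 0"
}}

```text
time_s: 15.85
tool_pos: [611.1, 153.8, 270.6]
ee_rot: [0.096, 0.995, 0.001, 0.002]
force: [1.1, -0.3, -1.4]
width: 50.0
grip_force: 0.0
```

>>> {"op": "step_arm", "data": {
  "deltas": "0 0.5 0 0 0 0; 0 0.5 0 0 0 0; 0 0.3 0 0 0 0; 0 0 0 0 0 0; 0 0 0 0 0 0"
}}

```text
time_s: 16.48
tool_pos: [634.6, 279.5, 268.0]
ee_rot: [0.095, 0.995, -0.0, -0.0]
force: [-0.2, -0.0, 0.4]
width: 50.3
grip_force: 0.0
```

```bash
python3 - <<'E'
from h import *
f=grab('side'); t=grab('top')
a=cv2.resize(f['frame'][120:290,200:330,::-1],None,fx=3,fy=3,interpolation=cv2.INTER_CUBIC)
b=cv2.resize(t['frame'][150:320,215:355,::-1],None,fx=3,fy=3,interpolation=cv2.INTER_CUBIC)
cv2.imwrite('pics/end.png',cv2.hconcat([a,b]))
o=np.array([550,-170]);R=np.array([[.982,-.19],[.19,.982]])
for n,g in(('side',f),('top',t)):
    P=np.array([px2w(g,u,v,None,0) for v in range(150,290) for u in range(210,350) if g['z_map'][v,u]>0])
    P[:,:2]=(P[:,:2]-o)@R.T
    T=P[(P[:,2]>81)&(P[:,2]<89)&(abs(P[:,0])<32)&(P[:,1]>150)]
    tab=T.mean(0); y=tab[1]-130
    D=np.hypot(P[:,0],P[:,1]-y); zo=(P[:,2]>45)&(P[:,2]<75)
    q=zo&(D<15); r=zo&(np.maximum(abs(P[:,0]),abs(P[:,1]-y))<28)&(D>22)
    H=P[(np.hypot(P[:,0],P[:,1])<15)&(P[:,2]>170)]
    print(n,'tab',tab.round(1),'spec z',np.median(P[q,2]).round(2),q.sum(),'block z',np.median(P[r,2]).round(2),r.sum(),'head',np.median(H[:,2]).round(1))
print(robot.state()['tool_pos'],robot.state()['time_s'])
E
```

```text
side tab [ -1.3 227.   85.5] spec z 55.1 82 block z 54.93 112 head 205.9
top tab [1.00e-01 2.27e+02 8.48e+01] spec z 53.86 98 block z 54.4 199 head 205.5
[634.67813455 279.19204711 268.18476722] 16.575
```

View pics/end.png

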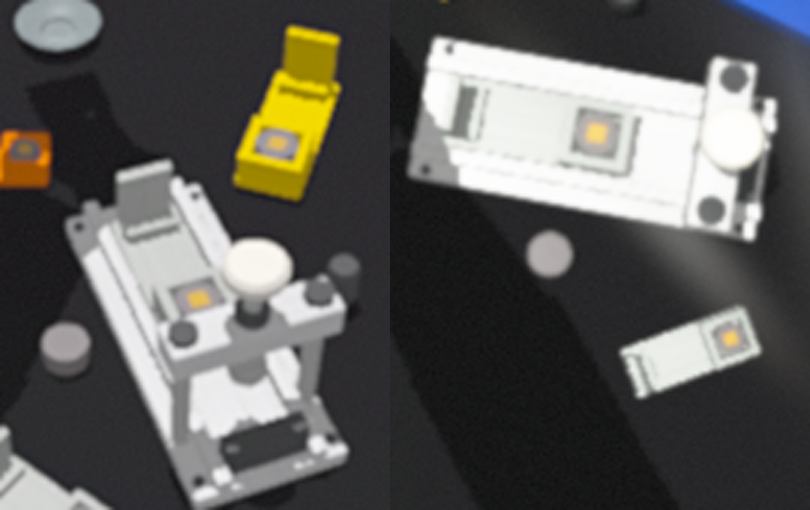

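The specimen is flush with the block (depths 54–55 mm for both), with its square at (197,298) in the side crop and (596,132) in the top crop. The holder is at y about 97 mm, flat in the channel, the plunger is up, and the arm is clear. I'm handing in.

```bash
python3 -c "
from cell import robot
print(robot.hand_in())"
```

```text
the job is handed in; nothing more can be done
None
```

The job is handed in with no verdict returned: the specimen measured flush with the block within camera accuracy, the plunger is back up, and the holder lies flat in the channel about 97 mm out from the ram axis, with the arm clear.

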